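# Walk the embossing die round and home on the setting fence

### The arm

A 6-joint arm with a two-finger parallel gripper is mounted at the origin on a cart in front of the work surface, level with it; the furniture and walls round the work are solid. World frame = base frame: x ahead of the robot, y to its left, z up, the work surface at z = 0. Lengths are in m, angles in rad, forces in N, time in s.
With the tool pointing down it reaches from about 0.225 to 0.875 m from the base axis. Payload 3.4 kg.
Tool frame: the origin (TCP) lies between the finger pads; the fingertips stand 14 mm ahead of it and the grasp point (between the pads) lies 5 mm behind it; z points along the fingers, y is the direction in which the jaws open and shut (so a half turn about z gives the same grasp; the last joint's range is limited). The gripper opens to 85 mm and grips with 20 to 120 N. Pads are 22 mm wide; open, the fingers measure 114 mm over their backs; the gripper's body (76 mm by 85 mm) begins 54 mm behind the grasp point. The pads swing forward as they close: fully open they stand 13 mm farther back than shut.
Start: joints at [-1.325, 0.276, 1.505, -0, 1.361, -0.121], TCP at [0.206, -0.537, 0.245] pointing down, gripper open.
Joint ranges: [-2.89, 2.89], [-0.75, 2.08], [0.22, 2.7], [-1.18, 4.32], [0.11, 2.71], [-2.7, 2.7]. Speed limits (rad/s): [2.57, 2.57, 3.14, 3.14, 3.14, 3.14].

### API

Orientations are given as a unit quaternion [w, x, y, z].
In Python, from rig import manip, get_image, job gives the robot as it stands. The module is installed in compiled form; this text tells all that it offers.
- The arm moves only by the tool step_arm, never from a script. Its argument "moves" is one flat list of numbers, 5 for each row, row after row: the shift along the tool's x, y, z as a fraction of full scale, then the turn about the tool's z as a fraction of full scale, then the gripper's target within -1 to 1 (shut at 1, half-way at 0, fully open at -1). In form: [dx, dy, dz, twist, hand, dx, dy, dz, twist, hand, ...]. A call has 1 to 5 rows; each row is the pose to reach, as a shift and turn from the pose commanded when the call began, along the tool's axes at that moment, turning the shorter way round; what a row does not reach only later rows make up. Full scale, the value 1, is 500 mm for a shift and pi rad for a turn. A row lasts 1/10 s, in which the tool goes at most 50 mm and 8.59 degrees, less where a joint would pass 70% of its speed; a pose out of reach is approached as far as the arm can. A call with a number of a shift or a turn outside -1 to 1 is refused whole. A call with a gripper value outside its range is refused whole. The fingers move at their own pace and stop on an object; "force" is the grip in N (left out, the last holds). Time passes only in rows, so rows that repeat a pose let the fingers close. It gives the time, the measured TCP pose, the force and the opening at its end, in the units of the state.
- manip.get_state(): the state, without advancing time (a new reading comes with each control period).
- get_image(name): name is "side" or "top"; returns a dict with "frame" (400x640x3 uint8, blue, green, red), "fx", "fy", "cx", "cy" (pixels), "rvec" (rotation vector, rad) and "tvec" (3), from world to camera coordinates, as OpenCV has them. Camera axes: x right, y down, z forward; pixel columns grow to the right and rows downward; lengths in m; the calibration is good to about 2 mm. A picture is of the moment at which its call begins. There is no depth.
- job.sign_off(): hands the job in, once; it reports no verdict.
The state is a dict: "clock": time; "qpos": joint angles; "qd": joint speeds; "effort": joint torques, N m; "position": TCP position; "ee_rot": TCP orientation; "contact_force": force on the tool from outside, world axes, zero at the start; "moment": the same for the moment, N m; "width": finger opening in m.
Only numpy, scipy, OpenCV 4.12 (cv2) and the standard library are available. Lean on these libraries where they do the work, as an engineer would, in place of code of your own. Each camera call takes 0.05 s, during which the arm holds its last target. There are 200 camera calls.

### The job

The heavy embossing die lies askew on the bench. With your fingertips, push it round on the bench - one corner, then another, as needed - until its notched side faces the steel setting fence, then push it home so that the fence's tongue is fully in the notch and the notched side sits flush against the fence along its whole width. Slide it only, never lifting or tipping it; leave the things round about where they stand, and finish clear of it.

Things in the scene. Friction and masses are not known exactly. Their poses are not given: they have to be found in the camera images.
- die_block: Loose embossing die: aluminium block, brass laurel plate on top, 0.7 to 1 kg. 88 mm along own x, 112 mm along own y, 36 mm high. Origin: centre of the underside of that outline. A notch 24 mm wide (y), 15 mm deep, full height, mouth chamfered 5 mm, is mid-way along its +x side; other sides are plain. Friction about 0.6. It starts 40 to 115 degrees anticlockwise (from above) of facing the fence.
- die_left (a point): Corner of the die's notched side at +y: 44 mm along x and 56 mm along y from the block's origin, half-way up (16.5 mm above its underside).
- die_right (a point): The other corner of the notched side, at -y: 44 mm along x and -56 mm along y from the block's origin, half-way up.
- fence: Fixed dark steel fence, 150 mm long (y), 32 mm high, foot flange 34 mm behind the face. Origin: foot of the face, mid-length; x points out of its back, away from the robot, so the face is its plane x = 0. A bright tongue 20 mm wide, 28 mm high, round-nosed, sticks out 14 mm to -x at y = 0. Die home: axes parallel to the fence's, die origin at fence x = -0.044, y = 0 (play 2 mm each way).
- cone_element: Fixed furniture, not handled: silver half-round heater shell, 150 mm high, filling world x 0.38 to 0.53, y -0.31 to -0.16. Also fixed, unlisted: a like shell 76 mm high in x 0.27 to 0.44, y -0.11 to 0.03, and a white lead 11 mm thick on the bench left of the die, through (x, y) = (0.48, 0.09), (0.62, 0.05), (0.78, 0.03); the die stays right of it.
- thread_rust: Bystander: rust-orange thread spool standing upright, 48 mm across, 56 mm high, left of the work. Origin at the centre of its underside.
- bolt_b: Bystander: steel hex bolt standing on its head, 13 x 15 mm, 36 mm high, left of the work. Origin at the centre of its underside.
- green_tape: Bystander: roll of green tape lying flat, 69 mm across, 21 mm high, left of the fence. Origin at the centre of its underside.
- alu_tags_2: Bystander: small stack of aluminium tag blanks, 33 x 57 x 10 mm, right of the work. Origin at the centre of its underside.
There are look-alikes about, which are no part of the job. What is shaped like the die_block but green is not meant.

How it is judged:
At the end, for the whole second after the job is handed in: Both corners of the die's notched side are within 3 mm of the fence face, the tongue is in the notch (die centred on the tongue within 4 mm), the die lies flat on the bench and is at rest (x of each of die_left, die_right in the frame of fence above -0.003 m and y of die_block in the frame of fence between -0.004 and 0.004 m and angle between die_block's own z axis and vertical below 0.03 rad and height (world z) of die_block below 0.003 m and linear speed of die_block below 0.01 m/s and angular speed of die_block below 0.05 rad/s); the robot touches nothing.
It fails at once if the die is pushed with the hand or arm instead of the fingers (contact force between the arm and die_block above 2 N).
It fails at once if the die is lifted off the bench or tipped (height (world z) of die_block above 0.006 m or angle between die_block's own z axis and vertical above 0.12 rad).
It fails at once if a bystander is moved from where it stands (more than 20 mm) (distance of any of thread_rust, bolt_b, green_tape, alu_tags_2 from where it was at the start of the episode above 0.02 m).
It also fails if it takes over 72 s, if anything falls off the work surface, if the arm or the gripper's body presses on something with over 40 N, if the wrist force passes 120 N, or if a joint passes its speed limit or range.

## Working session

There is one attempt and no reset: what is moved stays moved. The work goes in short steps, Python scripts to look and compute and a tool call to move; the robot and the scene stay as the last step left them, time stands still between calls to the robot, and variables do not carry over. Pictures are saved under pics/ and viewed, about 8 in all and at most 12, crops included, and the job is handed in when it is done.

Besides the shell and the picture viewer there is one more tool, called as name(argument=value, ...), one argument or row to a line, values as JSON. step_arm: Moves the arm, as the interface text tells. Its arguments: {"type":"object","properties":{"moves":{"type":"array","items":{"type":"number","minimum":-1,"maximum":1}},"force":{"type":"number"}},"required":["moves"]}

```bash
mkdir -p pics
cat > h.py <<'E'
import numpy as np, cv2
from rig import manip, get_image, job
def snap(n,fn=None):
    d=get_image(n)
    if fn: cv2.imwrite('pics/'+fn,d['frame'])
    return d
def ray(d,uv):
    R=cv2.Rodrigues(np.array(d['rvec'],float))[0];t=np.array(d['tvec'],float).ravel()
    uv=np.atleast_2d(uv).astype(float)
    r=np.c_[(uv[:,0]-d['cx'])/d['fx'],(uv[:,1]-d['cy'])/d['fy'],np.ones(len(uv))]@R
    return -R.T@t,r
def onz(d,uv,z):
    c,r=ray(d,uv); s=(z-c[2])/r[:,2]
    return c+s[:,None]*r
def proj(d,P):
    K=np.array([[d['fx'],0,d['cx']],[0,d['fy'],d['cy']],[0,0,1]],float)
    return cv2.projectPoints(np.atleast_2d(P).astype(float),np.array(d['rvec'],float),np.array(d['tvec'],float),K,None)[0].reshape(-1,2)
E
python3 - <<'E'
from h import *
import pickle
a=snap('top','top0.png');b=snap('side','side0.png')
pickle.dump((a,b),open('v0.pkl','wb'))
for d in(a,b):print(ray(d,[[0,0]])[0],d['fx'])
s=manip.get_state();print(s['position'],s['ee_rot'],s['width'],s['clock'])
E
```

```text
[0.46277017 0.01298333 1.09365278] 410.2042448526241
[ 0.42154969 -0.80694654  0.64474799] 452.664377308465
[ 0.20608037 -0.53632806  0.24455086] [-8.06506828e-04  9.83234240e-01  1.82345212e-01 -4.43805500e-05] 0.08539256665957586 0.1
```

View pics/top0.png

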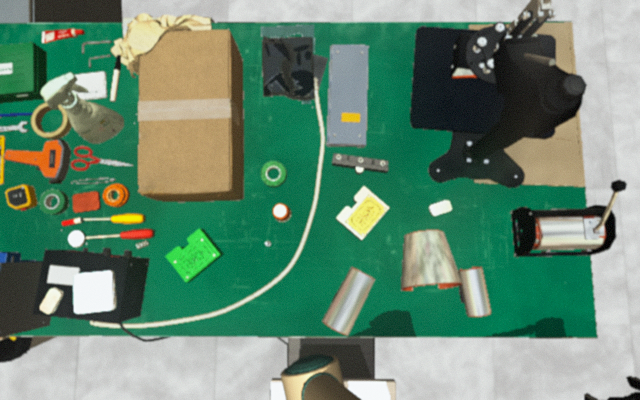

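View pics/side0.png

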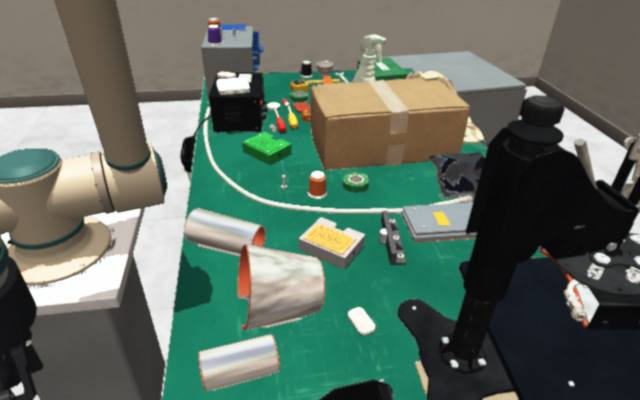

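Candidates for the die: a cream/aluminium block with a yellow plate at top (362,213), side (333,242); a green look-alike at top (193,255), side (267,148), which is rejected by colour. The fence is at top (360,163). I'll check the choice in one close crop.

Run:
```python
import pickle,cv2,numpy as np
a,b=pickle.load(open('v0.pkl','rb'))
c1=cv2.resize(a['frame'][145:245,325:400],None,fx=5,fy=5,interpolation=cv2.INTER_CUBIC)
c2=cv2.resize(b['frame'][200:275,290:415],None,fx=3.4,fy=3.4,interpolation=cv2.INTER_CUBIC)
o=np.zeros((500,800,3),np.uint8);o[:500,:375]=c1;o[:c2.shape[0],375:375+c2.shape[1]]=c2[:,:425]
cv2.imwrite('pics/c0.png',o)
```

```text
(no output)
```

View pics/c0.png

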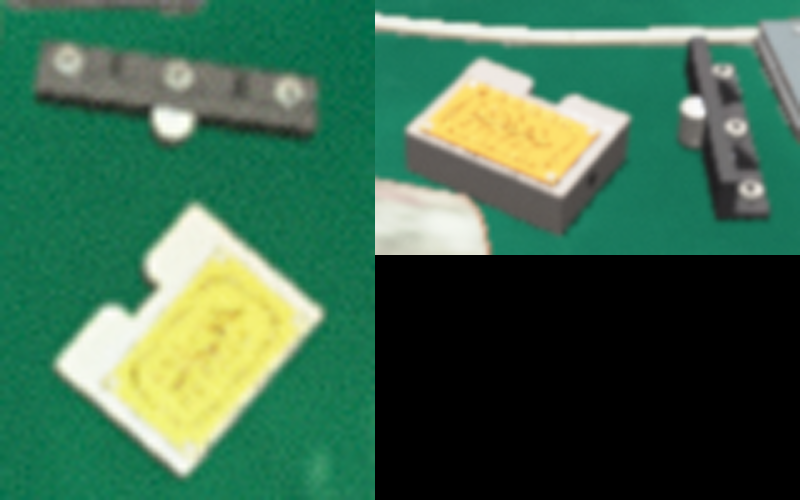

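The crop confirms the die: white/aluminium body, yellow plate, notch facing up-left (crop corners (195,205), (322,315), (185,475), (58,362)). The fence is above it with its tongue at crop (173,125). Next I'll measure.

```bash
cat >> h.py <<'E'
from scipy import ndimage
def big(m,seed=None):
    n,l,s,c=cv2.connectedComponentsWithStats(m.astype(np.uint8))
    return l==1+np.argmax(s[1:,4])
def die(d,roi=(325,420,176,262),z=0.036,verbose=True):
    """die pose in top view: 4x upsampled non-green mask -> rays to top plane -> outline edges"""
    x0,x1,y0,y1=roi;k=8
    f=cv2.resize(d['frame'][y0:y1,x0:x1],None,fx=k,fy=k,interpolation=cv2.INTER_CUBIC).astype(int)
    m=big((f[...,2]>135))
    m=ndimage.binary_opening(m,iterations=6)
    c=max(cv2.findContours(m.astype(np.uint8),cv2.RETR_EXTERNAL,cv2.CHAIN_APPROX_NONE)[0],key=len).reshape(-1,2)
    P=onz(d,(c+.5)/k-.5+[x0,y0],z)[:,:2]
    r=cv2.minAreaRect((P*1000).astype(np.float32))
    return P,cv2.boxPoints(r)/1000,r
E
python3 - <<'E'
from h import *
import pickle
a,b=pickle.load(open('v0.pkl','rb'))
P,bx,r=die(a);print('die rect',r,'\n',bx)
# fence
x0,x1,y0,y1=325,397,145,180;k=8
f=cv2.resize(a['frame'][y0:y1,x0:x1],None,fx=k,fy=k,interpolation=cv2.INTER_CUBIC).astype(int)
print('colors',a['frame'][157,335],a['frame'][172,335],a['frame'][170,360],a['frame'][200,365],a['frame'][215,363])
dk=big(f[...,1]<95)
c=max(cv2.findContours(dk.astype(np.uint8),cv2.RETR_EXTERNAL,cv2.CHAIN_APPROX_NONE)[0],key=len).reshape(-1,2)
U=(c+.5)/k-.5+[x0,y0]
for z in(0,.032):
  q=cv2.minAreaRect((onz(a,U,z)[:,:2]*1000).astype(np.float32));print('fence z',z,q,cv2.boxPoints(q))
br=f.min(2)>150;br[:int((167.5-y0)*k)]=0;br=big(br)
c=max(cv2.findContours(br.astype(np.uint8),cv2.RETR_EXTERNAL,cv2.CHAIN_APPROX_NONE)[0],key=len).reshape(-1,2)
W=onz(a,(c+.5)/k-.5+[x0,y0],.028)[:,:2]*1000
print('tongue',cv2.minAreaRect(W.astype(np.float32)),W.min(0),W.max(0))
o=cv2.cvtColor((dk*120+br*255).clip(0,255).astype(np.uint8),cv2.COLOR_GRAY2BGR);cv2.imwrite('pics/m.png',o)
E
```

```text
die rect ((576.1466674804688, -77.23949432373047), (90.32978057861328, 115.07380676269531), 49.20710754394531) 
 [[ 0.5030794  -0.07384236]
 [ 0.59019905 -0.14902315]
 [ 0.64921385 -0.08063663]
 [ 0.5620943  -0.00545584]]
colors [132 147 144] [ 74 111  20] [242 251 247] [114 234 239] [108 229 238]
fence z 0 ((694.54638671875, -117.79463195800781), (63.95469284057617, 10.8250732421875), 82.45378875732422) [[ 684.98126 -148.78423]
 [ 695.7126  -150.20584]
 [ 704.1115   -86.80504]
 [ 693.3802   -85.38342]]
fence z 0.032 ((687.7647094726562, -113.96812438964844), (62.083396911621094, 10.508350372314453), 82.453857421875) [[ 678.4795   -144.05098 ]
 [ 688.89685  -145.43098 ]
 [ 697.0499    -83.88527 ]
 [ 686.63257   -82.505264]]
tongue ((690.623046875, -70.5531997680664), (13.481371879577637, 20.853715896606445), 0.02976270578801632) [683.88168661 -80.97744059] [697.36844028 -60.12530167]
```

View pics/m.png

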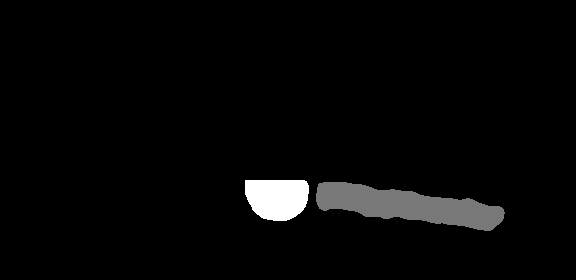

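Run:
```python
from h import *
import pickle
a,b=pickle.load(open('v0.pkl','rb'))
f=a['frame'].astype(float); sat=cv2.GaussianBlur(f.max(2)-f.min(2),(0,0),.6)
g=cv2.GaussianBlur(f[...,1],(0,0),.6)
lo=[];up=[]
for u in list(range(336,353))+list(range(369,386)):
    v=np.arange(152,182,.1); s=ndimage.map_coordinates(sat,[v,np.full(v.size,u)],order=1)
    inn=np.where(s<45)[0]
    if len(inn)==0: continue
    i=inn[-1]; lo.append((u,v[i]))
    gg=ndimage.map_coordinates(g,[v,np.full(v.size,u)],order=1)
    # top/face brightness step: steepest descent above the bottom edge
    w=slice(max(0,i-55),i-12); up.append((u,v[w][np.argmin(np.gradient(gg)[w])]))
def fit(P):
    P=P[:,:2];c=P.copy()
    for _ in range(4):
        p=np.polyfit(c[:,1],c[:,0],1);r=c[:,0]-np.polyval(p,c[:,1]);c=c[abs(r)<max(.002,2*r.std())]
    return p,r.std()
for n,U,z in(('foot',lo,0),('top',up,.032)):
    p,s=fit(onz(a,U,z)); yaw=-np.arctan(p[0]);print(n,'yaw',np.degrees(yaw),'x at y=-.07',np.polyval(p,-.0705),'res',s)
# all fence extents
m=(sat<45)&(g>20);m=m[145:180,325:400];m=big(m)
ys,xs=np.where(m);c=np.c_[xs+325,ys+145]
q=cv2.minAreaRect((onz(a,c,.02)[:,:2]*1000).astype(np.float32));print(q,cv2.boxPoints(q))
# bystanders
print('tape/spool/bolt/tags',onz(a,[[274,173],[281,212],[267,243],[441,208]],.0)[:,:2].round(3).tolist())
```

```text
foot yaw -8.106451470501868 x at y=-.07 0.6990853443858116 res 0.00021957560825074205
top yaw -8.17132868857028 x at y=-.07 0.6987137105798815 res 0.0008471245438041286
((705.6842041015625, -73.20115661621094), (151.4532928466797, 47.03706359863281), 82.3948745727539) [[ 672.3505    -145.14912  ]
 [ 718.9738    -151.37425  ]
 [ 739.0179      -1.2531891]
 [ 692.3946       4.971939 ]]
tape/spool/bolt/tags [[0.687, 0.159], [0.58, 0.138], [0.497, 0.174], [0.592, -0.291]]
```

```bash
cat >> h.py <<'E'
from scipy.spatial.transform import Rotation as Ro
F=np.array([.6988,-.0713]);YF=np.radians(-8.1)
def f2w(p): c,s=np.cos(YF),np.sin(YF); return F+np.array([c*p[0]-s*p[1],s*p[0]+c*p[1]])
def w2f(p): c,s=np.cos(YF),np.sin(YF); d=np.array(p)[:2]-F; return np.array([c*d[0]+s*d[1],-s*d[0]+c*d[1]])
def go(xyz,yaw=YF):
    s=manip.get_state();q=np.array(s['ee_rot']);R=Ro.from_quat(q[[1,2,3,0]]).as_matrix()
    d=R.T@(np.array(xyz)-s['position'])/.5
    y=np.arctan2(R[1,0],R[0,0]);t=(y-yaw+np.pi)%(2*np.pi)-np.pi
    print('move',d.round(4),'twist',round(t/np.pi,4),'pos',np.round(s['position'],4),'F',np.round(s['contact_force'],1),'fence',w2f(s['position']).round(4),'yaw',round(np.degrees(y),2),'w',s['width'],'t',s['clock'])
E
python3 -c "
from h import *
go([.496,-.099,.245])"
```

```text
move [ 8.549e-01 -6.086e-01  3.000e-04] twist 0.1617 pos [ 0.2061 -0.5363  0.2446] F [-0.5  0.4  0.4] fence [-0.4223 -0.5298] yaw 21.01 w 0.08539256665957586 t 0.1
```

step_arm(
  moves=[0.855,-0.608,0,0.1617,1,0.855,-0.608,0,0.1617,1,0.855,-0.608,0,0.1617,1,0.855,-0.608,0,0.1617,1,0.855,-0.608,0,0.1617,1],
  force=40,
)

```text
clock: 0.6
position: [0.3428, -0.3302, 0.245]
ee_rot: [-0.0, 0.997, -0.072, -0.0]
contact_force: [1.1, -0.7, 0.1]
width: 0.0126
```

```bash
python3 -c "
from h import *
go([.496,-.099,.245])"
```

```text
move [ 2.373e-01 -5.014e-01  2.000e-04] twist -0.0006 pos [ 0.3428 -0.3302  0.245 ] F [ 1.1 -0.7  0.1] fence [-0.316  -0.3065] yaw -8.21 w 0.012592274872223964 t 0.6
```

step_arm(
  moves=[0.237,-0.501,0,0,1,0.237,-0.501,0,0,1,0.237,-0.501,0,0,1,0.237,-0.501,0,0,1,0.237,-0.501,0,0,1],
)

```text
clock: 1.1
position: [0.4805, -0.1214, 0.2452]
ee_rot: [0.0, 0.998, -0.071, -0.0]
contact_force: [0.3, -1.5, 0.5]
width: 0.0004
```

```bash
python3 -c "
from h import *
go([.496,-.099,.245])"
```

```text
move [ 0.0245 -0.0487  0.0003] twist 0.0001 pos [ 0.4805 -0.1214  0.2452] F [ 0.3 -1.5  0.5] fence [-0.2091 -0.0803] yaw -8.09 w 0.00038057645299417633 t 1.1
```

step_arm(
  moves=[0.024,-0.049,0,0,1,0.024,-0.049,0.1,0,1,0.024,-0.049,0.2,0,1,0.024,-0.049,0.3,0,1,0.024,-0.049,0.37,0,1],
)

```text
clock: 1.6
position: [0.4933, -0.0998, 0.0573]
ee_rot: [-0.0, 0.998, -0.07, -0.002]
contact_force: [0.7, -0.8, -0.1]
width: -0.0001
```

```bash
python3 -c "
from h import *
go([.496,-.099,.026])
a=snap('top','t1.png');b=snap('side','s1.png')
P,bx,r=die(a);print(r)
c1=cv2.resize(a['frame'][150:250,320:420],None,fx=4,fy=4,interpolation=cv2.INTER_CUBIC)
c2=cv2.resize(b['frame'][180:280,280:380],None,fx=4,fy=4,interpolation=cv2.INTER_CUBIC)
cv2.imwrite('pics/c1.png',np.hstack([c1,c2]))"
```

```text
move [ 0.0054 -0.0024  0.0625] twist 0.0002 pos [ 0.4933 -0.0998  0.0573] F [ 0.7 -0.8 -0.1] fence [-0.1995 -0.0572] yaw -8.06 w -0.0001202365961052189 t 1.6
((531.1188354492188, -127.7869873046875), (235.32391357421875, 140.52040100097656), 55.86511993408203)
```

View pics/c1.png

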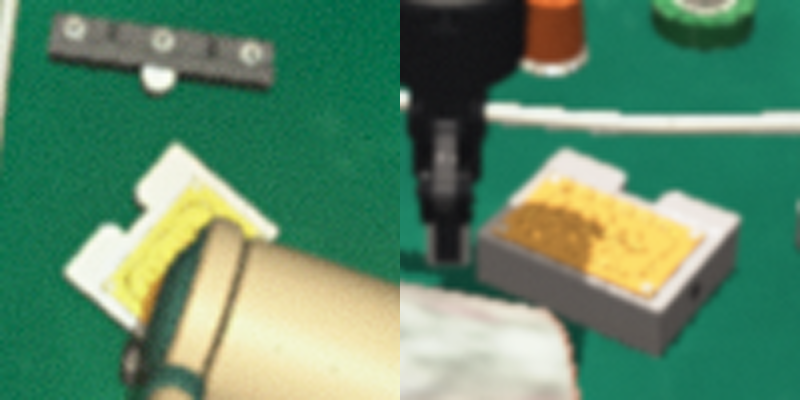

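Finger is just behind the die's rear-left corner (side crop (447,260) vs corner (480,232)); die undisturbed. Descending.

step_arm(
  moves=[0,0,0.02,0,1,0,0,0.04,0,1,0,0,0.06,0,1,0,0,0.063,0,1],
)

```text
clock: 2.1
position: [0.4951, -0.1008, 0.0286]
ee_rot: [0.0, 0.998, -0.071, -0.0]
contact_force: [0.0, 0.2, -0.5]
width: -0.0001
```

```bash
python3 -c "
from h import *
go([*f2w([-.19,-.03]),.026])"
```

```text
move [ 0.015  -0.0558  0.0052] twist 0.0 pos [ 0.4951 -0.1008  0.0286] F [ 0.   0.2 -0.5] fence [-0.1975 -0.0579] yaw -8.1 w -5.2111879561738136e-05 t 2.1
```

step_arm(
  moves=[0.008,-0.018,0.004,0,1,0.016,-0.036,0.004,0,1,0.024,-0.056,0.004,0,1,0.033,-0.074,0.004,0,1,0.042,-0.092,0.004,0,1],
)

```text
clock: 2.6
position: [0.5226, -0.0571, 0.0269]
ee_rot: [0.0, 0.998, -0.07, -0.0]
contact_force: [-2.4, -1.0, 0.5]
width: -0.0
```

```bash
python3 -c "
from h import *
go([*f2w([-.19,-.03]),.026])
a=snap('top','t2.png');b=snap('side','s2.png')
c1=cv2.resize(a['frame'][150:250,320:420],None,fx=4,fy=4,interpolation=cv2.INTER_CUBIC)
c2=cv2.resize(b['frame'][180:280,280:380],None,fx=4,fy=4,interpolation=cv2.INTER_CUBIC)
cv2.imwrite('pics/c2.png',np.hstack([c1,c2]))"
```

```text
move [-0.0272  0.0384  0.0018] twist 0.0003 pos [ 0.5226 -0.0571  0.0269] F [-2.4 -1.   0.5] fence [-0.1764 -0.0108] yaw -8.05 w -2.934157253355713e-05 t 2.6
```

View pics/c2.png

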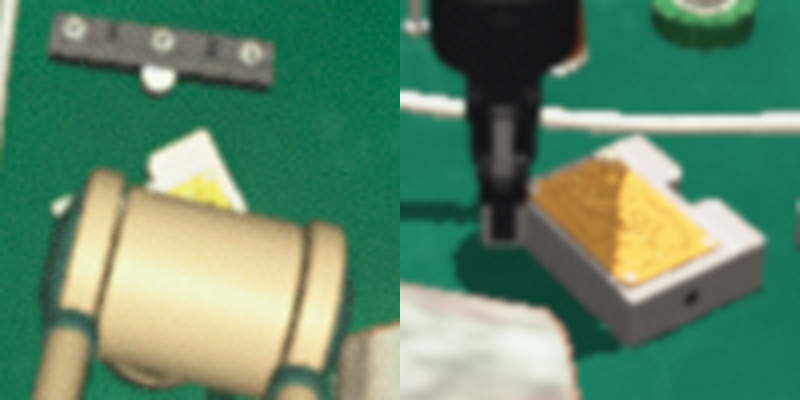

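The die turned clockwise with the finger on the rear face's left end; side-crop top corners: die_right (765,238), rear-right (632,292), die_left (640,137).

```bash
cat >> h.py <<'E'
def pose(d,R=None,B=None,L=None,z=.036):
    """die pose in fence frame from full-image pixels of die_right, rear-right, die_left top corners"""
    loc={'R':(.044,-.056),'B':(-.044,-.056),'L':(.044,.056),}
    p=[];l=[]
    for k,v in(('R',R),('B',B),('L',L)):
        if v is not None: p.append(w2f(onz(d,v,z)[0]));l.append(loc[k])
    p=np.array(p);l=np.array(l);a=p-p.mean(0);b=l-l.mean(0)
    th=np.arctan2((b[:,0]*a[:,1]-b[:,1]*a[:,0]).sum(),(a*b).sum())
    M=np.array([[np.cos(th),-np.sin(th)],[np.sin(th),np.cos(th)]])
    c=p.mean(0)-M@l.mean(0);print('pose fence',c.round(4),'yaw',np.degrees(th).round(2),'resid mm',((p-(l@M.T+c))*1000).round(1).tolist())
    return c,th
E
python3 -c "
from h import *
import pickle
b=pickle.load(open('v0.pkl','rb'))[1]
# check on start crop
k=lambda x,y:(290+(x-375)/3.4,200+y/3.4)
pose(b,k(630,118),k(560,203),k(482,62))
k=lambda x,y:(280+(x-400)/4,180+y/4)
c,t=pose(b,k(765,238),k(632,292),k(640,137))
"
```

```text
pose fence [-0.1186 -0.0342] yaw 56.77 resid mm [[-0.7, 2.9], [-1.2, -1.5], [1.9, -1.4]]
pose fence [-0.1035 -0.0182] yaw 33.13 resid mm [[-0.7, 0.1], [1.0, 5.7], [-0.2, -5.8]]
```

step_arm(
  moves=[0.012,-0.014,0,0,1,0.024,-0.028,0,0,1,0.036,-0.04,0,0,1,0.048,-0.05,0,0,1,0.06,-0.058,0,0,1],
)

```text
clock: 3.2
position: [0.5563, -0.033, 0.0268]
ee_rot: [-0.0, 0.998, -0.071, -0.001]
contact_force: [-5.0, -0.1, 2.1]
width: 0.0002
```

```bash
python3 -c "
from h import *
go([*f2w([-.19,-.03]),.026])
b=snap('side','s3.png')
c2=cv2.resize(b['frame'][180:280,280:400],None,fx=5,fy=5,interpolation=cv2.INTER_CUBIC)
cv2.imwrite('pics/c3.png',c2)"
```

```text
move [-0.0871  0.0956  0.0016] twist 0.0001 pos [ 0.5563 -0.033   0.0268] F [-5.  -0.1  2.1] fence [-0.1464  0.0178] yaw -8.09 w 0.0002316470376579959 t 3.2
```

View pics/c3.png

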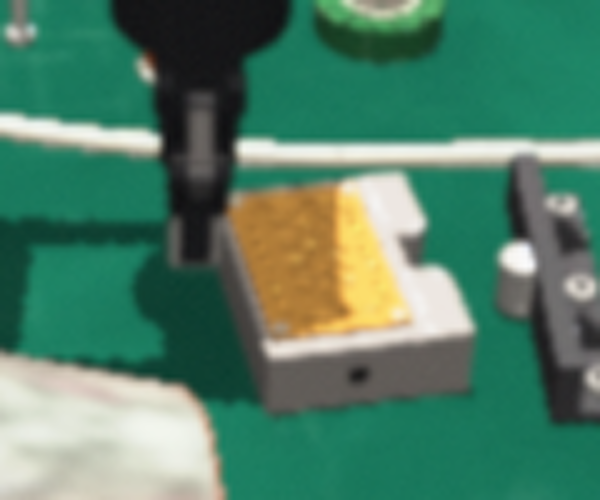

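Die has turned further; top corners in crop R (472,323), B (264,347), L (407,177).

```bash
python3 -c "
from h import *
import pickle
b=pickle.load(open('v0.pkl','rb'))[1]
k=lambda x,y:(280+(x+.5)/5-.5,180+(y+.5)/5-.5)
pose(b,k(472,323),k(264,347),k(407,177))
pose(b,k(472,323),k(264,347))
"
```

```text
pose fence [-0.0849 -0.0114] yaw 8.59 resid mm [[0.2, 4.1], [0.4, 2.0], [-0.6, -6.2]]
pose fence [-0.0859 -0.0085] yaw 9.96 resid mm [[0.1, 0.0], [-0.1, -0.0]]
```

step_arm(
  moves=[-0.08,0,0,0,1,-0.08,0,-0.1,0,1,-0.08,0,-0.2,0,1,-0.08,0,-0.3,0,1,-0.08,0,-0.4,0,0],
)

```text
clock: 3.75
position: [0.5187, -0.0282, 0.2295]
ee_rot: [0.0, 0.997, -0.071, 0.003]
contact_force: [1.5, -0.8, 0.4]
width: 0.0134
```

step_arm(
  moves=[-0.1,0.4,0,0,-1,-0.2,0.5,0,0,-1,-0.2,0.5,0,0,-1,-0.2,0.5,0,0,-1,-0.2,0.5,0,0,-1],
)

```text
clock: 4.25
position: [0.3937, -0.2474, 0.2277]
ee_rot: [0.002, 0.998, -0.07, 0.003]
contact_force: [1.5, -0.7, -0.1]
width: 0.0844
```

```bash
python3 -c "
from h import *
go([.5,-.03,.22])
a=snap('top','t4.png');b=snap('side','s4.png')
P,bx,r=die(a,(325,420,168,262),.033);print(r);print('centre fence',w2f(np.array(r[0])/1000),[w2f(x).round(4) for x in bx])
c1=cv2.resize(a['frame'][150:250,320:420],None,fx=4,fy=4,interpolation=cv2.INTER_CUBIC)
c2=cv2.resize(b['frame'][180:280,290:390],None,fx=4,fy=4,interpolation=cv2.INTER_CUBIC)
cv2.imwrite('pics/c4.png',np.hstack([c1,c2]))"
```

```text
move [ 0.1492 -0.4605  0.015 ] twist 0.0001 pos [ 0.3937 -0.2474  0.2277] F [ 1.5 -0.7 -0.1] fence [-0.2772 -0.2174] yaw -8.08 w 0.08444746142360324 t 4.25
((613.7691650390625, -68.23329162597656), (91.67777252197266, 115.5917739868164), 1.488991618156433)
centre fence [-0.08461464 -0.00894484] [array([-0.1394,  0.0404]), array([-0.1202, -0.0736]), array([-0.0298, -0.0583]), array([-0.049 ,  0.0557])]
```

View pics/c4.png

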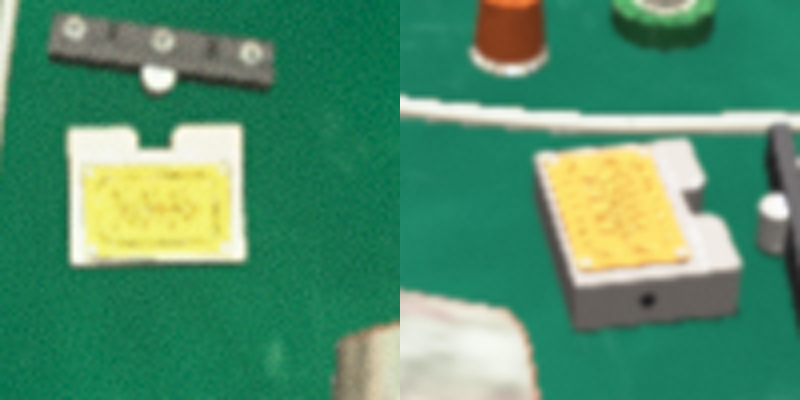

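Clear view: die at fence (-0.085, -0.009), yaw +9.6°. Next I'll push +y at the rear of its right side, which turns it clockwise and shifts it left together.

```bash
python3 -c "
from h import *
print(f2w([-.1,-.1]));go([*f2w([-.1,-.1]),.225])"
```

```text
[ 0.58570751 -0.15621224]
move [ 0.355  -0.2451  0.0052] twist -0.0024 pos [ 0.392  -0.2511  0.2276] F [1.  0.9 0.2] fence [-0.2785 -0.2212] yaw -8.54 w 0.08537356758002673 t 4.35
```

step_arm(
  moves=[0.355,-0.245,0,-0.002,1,0.355,-0.245,0,-0.002,1,0.355,-0.245,0,-0.002,1,0.355,-0.245,0,-0.002,1,0.355,-0.245,0,-0.002,1],
)

```text
clock: 4.85
position: [0.592, -0.1455, 0.2267]
ee_rot: [-0.0, 0.998, -0.066, 0.003]
contact_force: [-0.5, -0.5, -0.2]
width: 0.0119
```

step_arm(
  moves=[0,0,0,0,1,0,0,0.1,0,1,0,0,0.2,0,1,0,0,0.3,0,1,0,0,0.33,0,1],
)

```text
clock: 5.35
position: [0.5814, -0.1476, 0.057]
ee_rot: [-0.001, 0.998, -0.068, -0.004]
contact_force: [-0.4, -0.1, 0.1]
width: -0.0002
```

```bash
python3 -c "
from h import *
go([*f2w([-.1,-.1]),.026])"
```

```text
move [0.0115 0.016  0.0618] twist 0.0018 pos [ 0.5814 -0.1476  0.057 ] F [-0.4 -0.1  0.1] fence [-0.1055 -0.0921] yaw -7.78 w -0.0001772998724821305 t 5.35
```

step_arm(
  moves=[0.012,0.016,0,0.002,1,0.012,0.016,0.02,0.002,1,0.012,0.016,0.04,0.002,1,0.012,0.016,0.06,0.002,1,0.012,0.016,0.062,0.002,1],
)

```text
clock: 5.85
position: [0.59, -0.1569, 0.03]
ee_rot: [-0.0, 0.998, -0.071, -0.001]
contact_force: [-0.2, 0.0, 0.9]
width: 0.0001
```

```bash
python3 -c "
from h import *
go([*f2w([-.1,-.069]),.026])"
```

```text
move [-0.0086 -0.0621  0.0081] twist 0.0 pos [ 0.59   -0.1569  0.03  ] F [-0.2  0.   0.9] fence [-0.0957 -0.1   ] yaw -8.1 w 0.00011102386830940891 t 5.85
```

step_arm(
  moves=[-0.009,-0.012,0.006,0,1,-0.009,-0.025,0.006,0,1,-0.009,-0.037,0.006,0,1,-0.009,-0.05,0.006,0,1,-0.009,-0.062,0.006,0,1],
)

```text
clock: 6.35
position: [0.5906, -0.1257, 0.028]
ee_rot: [0.001, 0.998, -0.07, -0.0]
contact_force: [-1.6, -4.1, -0.5]
width: 0.0
```

```bash
python3 -c "
from h import *
go([*f2w([-.1,-.1]),.2])
b=snap('side','s5.png');a=snap('top','t5.png')
c1=cv2.resize(a['frame'][150:250,320:420],None,fx=4,fy=4,interpolation=cv2.INTER_CUBIC)
c2=cv2.resize(b['frame'][180:280,300:400],None,fx=4,fy=4,interpolation=cv2.INTER_CUBIC)
cv2.imwrite('pics/c5.png',np.hstack([c1,c2]))"
```

```text
move [-0.0011  0.0622 -0.3438] twist 0.0004 pos [ 0.5906 -0.1257  0.028 ] F [-1.6 -4.1 -0.5] fence [-0.0995 -0.0692] yaw -8.03 w 2.140882566890091e-05 t 6.35
```

View pics/c5.png

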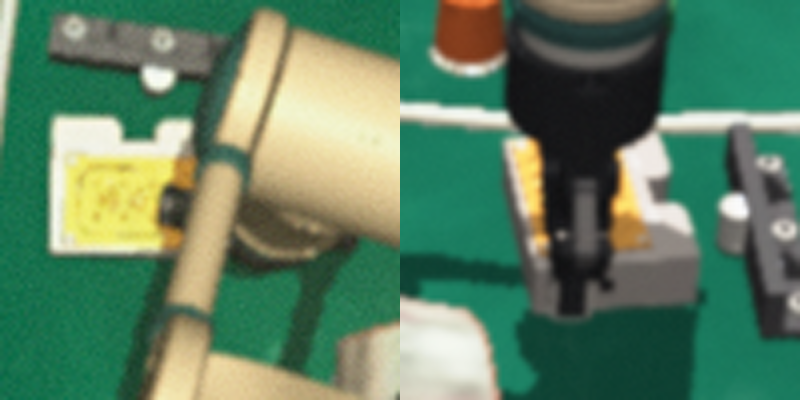

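step_arm(
  moves=[0,0.04,0,0,1,0,0.04,-0.1,0,1,0,0.04,-0.2,0,1,0,0.04,-0.3,0,1,0,0.04,-0.4,0,1],
)

```text
clock: 6.95
position: [0.588, -0.1447, 0.23]
ee_rot: [-0.001, 0.998, -0.071, 0.001]
contact_force: [0.7, -0.0, 0.3]
width: 0.0003
```

step_arm(
  moves=[-0.45,0.2,0,0,-1,-0.45,0.2,0,0,-1,-0.45,0.2,0,0,-1,-0.45,0.2,0,0,-1,-0.45,0.2,0,0,-1],
)

```text
clock: 7.45
position: [0.3495, -0.2124, 0.228]
ee_rot: [-0.0, 0.998, -0.07, 0.001]
contact_force: [1.4, -0.5, 0.1]
width: 0.0723
```

```bash
python3 -c "
from h import *
a=snap('top','t6.png')
P,bx,r=die(a,(322,420,168,262),.033);print(r);print('centre fence',w2f(np.array(r[0])/1000),[w2f(x).round(4) for x in bx])
go([*f2w([-.19,0]),.2])"
```

```text
((618.9129028320312, -55.91513442993164), (115.45095825195312, 91.93865203857422), 88.3460693359375)
centre fence [-0.08125786  0.00397519] [array([-0.1205, -0.0585]), array([-0.0291, -0.0482]), array([-0.0421,  0.0665]), array([-0.1334,  0.0562])]
move [ 0.2852 -0.3808  0.0529] twist -0.0004 pos [ 0.3427 -0.2127  0.2276] F [-5.1  0.4 -1.1] fence [-0.3327 -0.1901] yaw -8.18 w 0.07922057547889205 t 7.5
```

step_arm(
  moves=[0.295,-0.386,0,0,-1,0.295,-0.386,0,0,-1,0.295,-0.386,0,0,-1,0.295,-0.386,0,0,-1,0.295,-0.386,0,0,-1],
)

```text
clock: 8.0
position: [0.5263, -0.0397, 0.2281]
ee_rot: [-0.001, 0.998, -0.07, 0.001]
contact_force: [0.9, -0.2, 0.4]
width: 0.0854
```

```bash
python3 -c "
from h import *
go([*f2w([-.185,.003]),.016])"
```

```text
move [-0.0202  0.0086  0.4242] twist 0.0003 pos [ 0.5263 -0.0397  0.2281] F [ 0.9 -0.2  0.4] fence [-0.1753  0.007 ] yaw -8.05 w 0.08536817576876524 t 8.0
```

step_arm(
  moves=[-0.02,0.008,0.05,0,-1,-0.02,0.008,0.15,0,-1,-0.02,0.008,0.25,0,-1,-0.02,0.008,0.34,0,-1,-0.02,0.008,0.34,0,-1],
)

```text
clock: 8.5
position: [0.5093, -0.0433, 0.0529]
ee_rot: [-0.001, 0.997, -0.071, -0.006]
contact_force: [-0.9, 0.7, 0.4]
width: 0.0853
```

```bash
python3 -c "
from h import *
go([*f2w([-.185,.003]),.016])"
```

```text
move [ 0.0141 -0.0039  0.0736] twist -0.0001 pos [ 0.5093 -0.0433  0.0529] F [-0.9  0.7  0.4] fence [-0.1916  0.001 ] yaw -8.11 w 0.0853112050378027 t 8.5
```

step_arm(
  moves=[0,-0.004,0.02,0,-1,0,-0.004,0.04,0,-1,0,-0.004,0.06,0,-1,0,-0.004,0.07,0,-1,0,-0.004,0.07,0,-1],
)

```text
clock: 9.0
position: [0.5139, -0.0432, 0.0228]
ee_rot: [0.0, 0.998, -0.071, -0.0]
contact_force: [0.2, 0.2, -0.1]
width: 0.0851
```

```bash
python3 -c "
from h import *
go([*f2w([-.13,.003]),.016])"
```

```text
move [ 0.114  -0.0024  0.0135] twist -0.0 pos [ 0.5139 -0.0432  0.0228] F [ 0.2  0.2 -0.1] fence [-0.187   0.0018] yaw -8.1 w 0.08513326417899474 t 9.0
```

step_arm(
  moves=[0.022,-0.002,0.012,0,-1,0.046,-0.002,0.012,0,-1,0.07,-0.002,0.012,0,-1,0.092,-0.002,0.012,0,-1,0.112,-0.002,0.012,0,-1],
)

```text
clock: 9.5
position: [0.569, -0.0495, 0.0166]
ee_rot: [-0.001, 0.998, -0.07, -0.002]
contact_force: [-4.1, 3.3, 1.7]
width: 0.0854
```

```bash
python3 -c "
from h import *
go([*f2w([-.1,.003]),.016])
b=snap('side','s7.png');a=snap('top','t7.png')
c1=cv2.resize(a['frame'][150:250,320:420],None,fx=4,fy=4,interpolation=cv2.INTER_CUBIC)
c2=cv2.resize(b['frame'][180:280,300:400],None,fx=4,fy=4,interpolation=cv2.INTER_CUBIC)
cv2.imwrite('pics/c7.png',np.hstack([c1,c2]))"
```

```text
move [0.0633 0.0007 0.0008] twist 0.0002 pos [ 0.569  -0.0495  0.0166] F [-4.1  3.3  1.7] fence [-0.1316  0.0033] yaw -8.07 w 0.08542096478325119 t 9.5
```

View pics/c7.png

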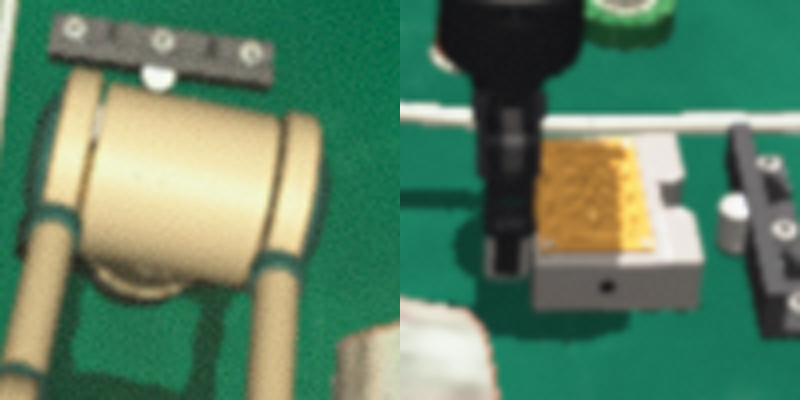

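Side view: both fingers behind the rear face, die parallel to the fence, notch in line with the tongue. Pushing home.

step_arm(
  moves=[0.012,0,0,0,-1,0.024,0,0,0,-1,0.036,0,0,0,-1,0.048,0,0,0,-1,0.058,0,0,0,-1],
)

```text
clock: 10.1
position: [0.5961, -0.0539, 0.0165]
ee_rot: [-0.0, 0.998, -0.071, -0.002]
contact_force: [-6.7, 1.9, 3.3]
width: 0.0851
```

```bash
python3 -c "
from h import *
go([*f2w([-.098,.003]),.016])"
```

```text
move [ 0.0123 -0.0005  0.001 ] twist 0.0 pos [ 0.5961 -0.0539  0.0165] F [-6.7  1.9  3.3] fence [-0.1042  0.0027] yaw -8.1 w 0.08508198964264337 t 10.1
```

step_arm(
  moves=[0.003,0,0,0,-1,0.006,0,0,0,-1,0.009,0,0,0,-1,0.012,0,0,0,-1,0.012,0,0,0,-1],
)

```text
clock: 10.6
position: [0.6016, -0.0546, 0.0165]
ee_rot: [-0.0, 0.997, -0.071, -0.003]
contact_force: [-7.2, 1.2, 3.0]
width: 0.0854
```

step_arm(
  moves=[0.002,0,0,0,-1,0.004,0,0,0,-1,0.004,0,0,0,-1],
)

```text
clock: 10.9
position: [0.6016, -0.0546, 0.0165]
ee_rot: [-0.0, 0.997, -0.071, -0.005]
contact_force: [-9.9, 0.5, 7.1]
width: 0.0856
```

```bash
python3 -c "
from h import *
go([*f2w([-.098,.003]),.016])"
```

```text
move [ 0.0012 -0.0004  0.001 ] twist 0.0 pos [ 0.6016 -0.0546  0.0165] F [-9.9  0.5  7.1] fence [-0.0986  0.0028] yaw -8.1 w 0.08557044130315589 t 10.9
```

step_arm(
  moves=[0.003,0,0,0,-1,0.006,0,0,0,-1,0.01,0,0,0,-1,0.01,0,0,0,-1,0.01,0,0,0,-1],
)

```text
clock: 11.4
position: [0.6016, -0.0546, 0.0164]
ee_rot: [-0.001, 0.997, -0.071, -0.01]
contact_force: [-19.2, 2.3, 13.7]
width: 0.0855
```

```bash
python3 -c "
from h import *
go([*f2w([-.098,.003]),.016])
print(manip.get_state()['moment'])
b=snap('side','s8.png')
c2=cv2.resize(b['frame'][190:270,310:410],None,fx=7,fy=7,interpolation=cv2.INTER_CUBIC)
cv2.imwrite('pics/c8.png',c2)"
```

```text
move [ 0.0012 -0.0003  0.0007] twist 0.0 pos [ 0.6016 -0.0546  0.0164] F [-19.2   2.3  13.7] fence [-0.0986  0.0029] yaw -8.09 w 0.0854829752609388 t 11.4
[ 0.05264671  2.72210278 -0.26820841]
```

View pics/c8.png

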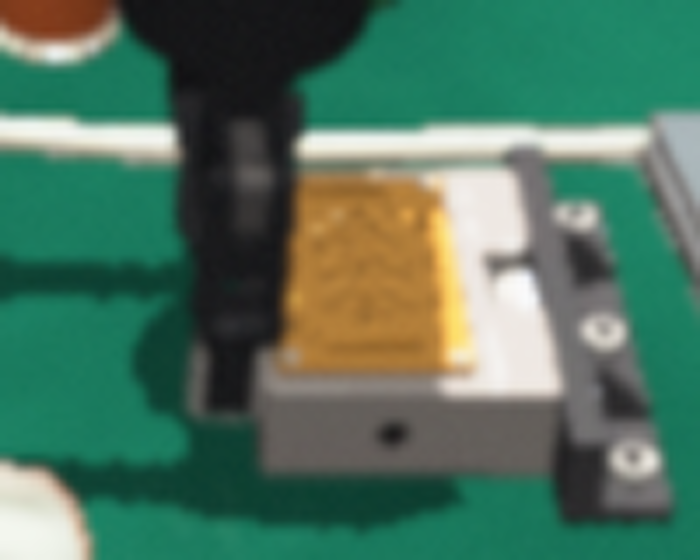

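The tongue at (518,290) fills the notch and the die's front edge (520,175)–(560,390) meets the fence along its width; the tool stalled at the predicted home depth. Backing off.

step_arm(
  moves=[-0.01,0,0,0,-1,-0.03,0,0,0,-1,-0.08,0,0,0,-1,-0.08,0,-0.1,0,-1,-0.08,0,-0.2,0,-1],
)

```text
clock: 11.95
position: [0.5701, -0.0502, 0.1164]
ee_rot: [-0.0, 0.998, -0.071, -0.001]
contact_force: [2.2, -0.7, 0.8]
width: 0.0856
```

step_arm(
  moves=[0,0,-0.1,0,-1,0,0,-0.22,0,-1,-0.1,0.1,-0.22,0,-1,-0.2,0.2,-0.22,0,-1,-0.3,0.3,-0.22,0,-1],
)

```text
clock: 12.45
position: [0.4522, -0.1415, 0.2274]
ee_rot: [0.001, 0.998, -0.07, 0.003]
contact_force: [-1.0, -1.4, 0.4]
width: 0.0856
```

step_arm(
  moves=[-0.15,0.3,0,0,-1,-0.15,0.3,0,0,-1,-0.15,0.3,0,0,-1,-0.15,0.3,0,0,-1],
)

```text
clock: 12.85
position: [0.3551, -0.2822, 0.2268]
ee_rot: [0.003, 0.997, -0.072, 0.001]
contact_force: [0.4, 0.6, -0.4]
width: 0.0849
```

```bash
python3 -c "
from h import *
go([.3,-.3,.25])
b=snap('side','s9.png');a=snap('top','t9.png')
P,bx,r=die(a,(325,420,178,240),.033);print(r,w2f(np.array(r[0])/1000))
c1=cv2.resize(a['frame'][150:230,325:405],None,fx=5,fy=5,interpolation=cv2.INTER_CUBIC)
c2=cv2.resize(b['frame'][195:275,320:400],None,fx=5,fy=5,interpolation=cv2.INTER_CUBIC)
cv2.imwrite('pics/c9.png',np.hstack([c1,c2]))"
```

```text
move [-0.1038  0.0514 -0.0464] twist -0.0012 pos [ 0.3551 -0.2822  0.2268] F [ 0.4  0.6 -0.4] fence [-0.3105 -0.2572] yaw -8.31 w 0.08492451298572837 t 12.85
((642.3904418945312, -62.300682067871094), (115.05224609375, 67.50032806396484), 81.939208984375) [-0.05711481  0.00096136]
```

View pics/c9.png

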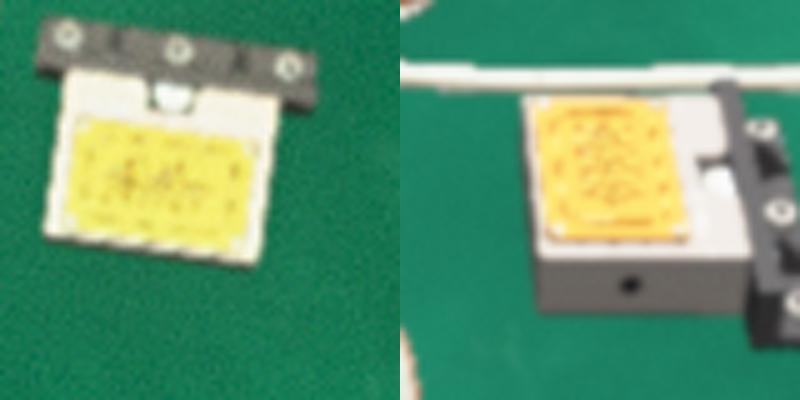

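The die is flush at both ends, with the tongue in the notch at top crop (172,98). Yaw is -8.06° against the fence's -8.1°, and it is about 1 mm off centre. I'll let the arm settle, then hand in.

step_arm(
  moves=[0,0,0,0,-1,0,0,0,0,-1,0,0,0,0,-1],
)

```text
clock: 13.25
position: [0.3575, -0.2772, 0.2261]
ee_rot: [0.0, 0.998, -0.07, 0.0]
contact_force: [0.3, 0.1, 0.4]
width: 0.0853
```

```bash
python3 -c "
from h import *
job.sign_off()"
```

```text
the job is handed in; nothing more can be done
```

The die is seated on the fence and the job is handed in at about 13 s of the 72 s allowed. I turned it clockwise with the shut fingers on the left end of its rear face, nudged it left on its right side, then pushed it square and home with both open fingertips.

**Last checks:**
- **Seating:** the final pictures show the tongue in the notch and the notched side against the fence at both ends. The tool stopped at the expected home depth and did not move further under about 20 N.
- **Alignment:** die yaw measured -8.06° against the fence's -8.1°, and it sits about 1 mm off centre on the tongue.
- **Clearance:** the arm ended clear of everything, with about zero force.
- **Not measured:** I had no good final measurement of the gap to the fence, because the last automatic one cut off the front of the die. Seating depth rests on the pictures and where the push stopped.
- **Disagreement:** early side-view estimates of the die's sideways position differed from the top view by about 10 mm, so I used the top view.
- **Bystanders:** I did not re-measure their positions, but no move went near them.

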